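# Clamp a glass sample panel to the display easel

### The arm

A 6-joint arm with a two-finger parallel gripper is mounted at the origin on the work surface. World frame = base frame: x ahead of the robot, y to its left, z up, the work surface at z = 0. Lengths are in m, angles in degrees, forces in N, time in s.
With the tool pointing down it reaches from about 0.375 to 0.9 m from the base axis. Payload 3.1 kg.
Tool frame: the origin (TCP) lies at the very end of the fingers, on their centre line; the grasp point (between the pads) lies r.tcp_to_grasp behind it (r.tcp_to_grasp is the distance from the TCP to the grasp point, in m); z points along the fingers, y is the line along which they close (so a half turn about z gives the same grasp; the last joint's range is limited). The gripper opens to 85 mm and grips with 20 to 120 N. Pads are 22 mm wide; open, the fingers measure 114 mm over their backs; the gripper's body (76 mm by 85 mm) begins 54 mm behind the grasp point. The pads swing forward as they close: fully open they stand 13 mm farther back than shut.
Start: joints at [53.657, 30.224, 82.088, -0, 67.689, -10.227], TCP at [0.275, 0.561, 0.202] pointing down, gripper open.
Joint ranges: [-176.69, 176.69], [-43.24, 126.21], [12.49, 139.97], [-82, 262], [0, 151.66], [-163.58, 163.58]. Speed limits (degrees/s): [159.86, 159.86, 180, 180, 180, 180].

### API

Orientations are given as a 3x3 rotation matrix whose columns are the frame's x, y, z axes.
In Python, from plant import r gives the robot as it stands.
- The arm moves only by the tool carry_out, never from a script. Its argument "series" is a list of rows, each a list of 6 numbers: the shift along the tool's x, y, z in m, then the turn, a rotation vector about the tool's x, y, z in rad. In form: [[x, y, z, ax, ay, az], ...]. A call has 1 to 5 rows; each row shifts and turns the commanded pose from where the row before left it, along the tool's axes as they then stand; what a row does not reach is not made up. A row lasts 1/10 s, in which the tool goes at most 50 mm and 8.59 degrees, less where a joint would pass 70% of its speed; a pose out of reach is approached as far as the arm can. A call is refused whole if a number of a shift passes 0.05 or a number of a turn 0.15, either way. A call with a gripper value outside its range is refused whole. "gripper" is the opening, from 0 (shut) to 1 (fully open), set as the call begins (left out, the last holds). The fingers move at their own pace and stop on an object; "force" is the grip in N (left out, the last holds). Time passes only in rows, so rows that do not move let the fingers close. It gives the time, the measured TCP pose, the force, the opening and the grip force at its end, in the units of the state.
- r.get_state(): the state, without advancing time (a new reading comes with each control period).
- r.grab_frame(name): name is "scene" or "side" or "wrist"; returns a dict with "img" (480x640x3 uint8, blue, green, red), "depth" (480x640 float32, m along the optical axis (not along the pixel's ray), 0 where there is no reading), "fx", "fy", "cx", "cy" (pixels), "R" (3x3) and "t" (3): a world point X has camera coordinates R X + t. Camera axes: x right, y down, z forward; pixel columns grow to the right and rows downward; lengths in m; the calibration is good to about 2 mm. The wrist camera is an equidistant fisheye: a pixel r from the principal point sees the ray r / f radians off the axis. A picture is of the moment at which its call begins.
- r.hand_in(): hands the job in; it is judged then, once.
The state is a dict: "time": time; "qpos": joint angles; "qd": joint speeds; "joint_torque": joint torques, N m; "ee_pos": TCP position; "orientation": TCP orientation; "force": force on the tool from outside, world axes, zero at the start; "ft_torque": the same for the moment, N m; "gripper_width": opening from 0.0 (shut) to 1.0 (fully open); "finger_force": force on a finger pad.
Only numpy, scipy, OpenCV 4.12 (cv2) and the standard library are available. Lean on these libraries where they do the work, as an engineer would, in place of code of your own. Each camera call takes 0.05 s, during which the arm holds its last target. There are 200 camera calls.

### The job

Take the amber glass sample panel out of the rack and stand it upright on the ledge of the leaning wooden easel, resting back against the narrow backboard and centred on it; let go of it there. Then squeeze the red spring clamp off its metal post and let it close over the middle of the top edge, well down, so that its jaws grip panel and backboard together. Do not let the panel fall flat, and leave the other panels and the brush, the blue box, the spool and the jar where they are.

Things in the scene. Friction and masses are not known exactly. Their poses are not given: they have to be found in the camera images.
- amber: amber fused-glass panel with pale stripes, a slab 120 mm high, 56 mm wide, 8 mm thick, 130 g, upright in one of the rack's slots. Origin: centre of its lower edge; z up its height, y along its width, x through its thickness (alike both ways round). Grip it across its 56 mm width near the top: the backboard is narrower, so fingers pass on either side of it
- blue: blue panel of the same size in another slot; stays there
- green: green panel of the same size in another slot; stays there
- rack: dark wooden rack, fixed, 150 x 70 mm. Origin: centre of its underside. Three slots 45 mm apart along its x (at -45, 0, 45 mm), each 9.6 mm wide and 60 mm long in y; slot floor 12 mm and slot tops 36 mm above the table. Which panel is in which slot varies
- easel: wooden easel, fixed, base 160 x 110 x 10 mm. Origin: centre of its underside. Its backboard leans 30 degrees from vertical: the top leans towards the easel's -x (roughly towards the robot) and its face looks to +x and up
- back: the easel's backboard with ledge, a tilted frame. Origin: mid-width on the board's face where it meets the ledge top, 35 mm above the table. z runs up along the board, x out of its face, y along its width. Board 40 mm wide, 6 mm thick (x -6 to 0), top edge at z = 120 mm. The ledge is square to the board, 70 mm wide, with a 7 mm high lip from x = 14 mm
- back_top (a point): middle of the top edge of the board's face (x = 0, y = 0, z = 120 mm of back). A well-seated panel has its origin at x = 4, y = 0, z = 0 mm of back, its z along that z, its top level with the board's: together they are 14 mm thick, from x = -6 to 8 mm
- clip: red spring clamp, 128 mm tall, 100 g, loose, shut on the post's top, jaws down, handles splayed up. Origin: on the hinge pin (radius 8, length 40 mm), midway between the halves; with joint 0, z runs up between the handles, y along the pin, x from half to half (either way round is alike). The frame is fixed to the +x half. Jaw pads 36 mm wide (y), z = -60 to -32 mm
- clip_handles (a point): point between the clamp's handles, 42 mm above the pin (on clip's z), where to squeeze. Handles are 32 mm wide (y), end 68 mm above the pin and measure 43 mm over their backs here, 53 mm at the top; at the open stop about 27 mm and parallel. It takes 6 N to start opening, 10 N fully; a 30 N grip holds the clamp firmly
- clip_jaw (a joint): opening angle (rad) of the clamp: 0 = pads parallel, 14 mm apart (shut on the post, or on panel and board together), -0.12 = shut on nothing, 0.40 = fully open, a stop: pads 38 mm apart at the tips, 27 mm at their upper ends, each half swung 0.2 rad. A spring shuts it; squeezing the handles along x opens it
- post: fixed metal post where the clamp is kept: base 100 x 90 x 12 mm, upright plate 14 mm thick (x), 60 mm wide (y), its top 92 mm above the table. Origin: centre of its underside. The clamp's pin starts 20 mm above the post's top
- post_top (a point): middle of the post's top edge
- brush: brush lying on the table, 170 mm long; a bystander
- matches: small blue box, 55 x 36 x 16 mm; a bystander
- spool: copper wire spool, 48 mm wide, 50 mm high; a bystander
- jar: small jar with steel cap, 56 mm wide, 70 mm high; a bystander
Not all that is in view belongs to the job. Several things have the shape of the clip; the one meant has the colours described above.

How it is judged (in metres and radians):
On the way, in this order (a step that is already met when the one before it is completed fails the run):
1. the amber panel stands on the easel's ledge against the backboard, let go (x of amber in the frame of back between -0.001 and 0.009 m and y of amber in the frame of back between -0.012 and 0.012 m and z of amber in the frame of back between -0.004 and 0.004 m and angle between the z axis of amber and the z axis of back, either way round below 0.07 rad and angle between the x axis of amber and the x axis of back, either way round below 0.12 rad and contact force between the fingers and amber below 0.1 N), for 0.3 s.
2. the fingers hold the clamp squeezed open, off its post (value of joint clip_jaw above 0.2 rad and contact force between the fingers and clip above 2 N and distance between clip and post_top above 0.05 m), for 0.2 s.
At the end, for the whole second after the job is handed in: Panel on the ledge: within 4 mm in height, 12 mm of the middle, -1 to 9 mm off the face, in line to 0.07 rad, turned under 0.12. Clamp shut on panel and board (over 1 N each, jaw -0.07 to 0.1), pin within 15 mm of the middle, 4 to 43 mm above the top edge, in line to 0.3 rad. Both at rest (x of amber in the frame of back between -0.001 and 0.009 m and y of amber in the frame of back between -0.012 and 0.012 m and z of amber in the frame of back between -0.004 and 0.004 m and angle between the z axis of amber and the z axis of back, either way round below 0.07 rad and angle between the x axis of amber and the x axis of back, either way round below 0.12 rad and linear speed of each of amber, clip below 0.02 m/s and value of joint clip_jaw between -0.07 and 0.1 rad and contact force between clip and amber above 1 N and contact force between clip and back above 1 N and y of clip in the frame of back between -0.015 and 0.015 m and z of clip in the frame of back between 0.124 and 0.163 m and angle between the z axis of clip and the z axis of back, either way round below 0.3 rad and angle between the y axis of clip and the y axis of back, either way round below 0.3 rad); the robot touches nothing.
It fails at once if the amber panel falls flat (angle between amber's own z axis and vertical above 1 rad).
It fails at once if a panel left in the rack is moved more than 20 mm (distance of any of blue, green from where it was at the start of the episode above 0.02 m).
It fails at once if a bystander on the table is moved more than 30 mm (distance of any of brush, matches, spool, jar from where it was at the start of the episode above 0.03 m).
It also fails if it takes over 66 s, if anything falls off the work surface, if the arm or the gripper's body presses on something with over 40 N, if the wrist force passes 120 N, or if a joint passes its speed limit or range.

## Working session

There is one attempt and no reset: what is moved stays moved. The work goes in short steps, Python scripts to look and compute and a tool call to move; the robot and the scene stay as the last step left them, time stands still between calls to the robot, and variables do not carry over. Pictures are saved under pics/ and viewed, at most 13 in all, crops included, and the job is handed in when it is done.

Besides the shell and the picture viewer there is one more tool, called in YAML: its name, and indented under it one key for each argument. carry_out: Moves the arm, as the interface text tells. Its arguments: {"type":"object","properties":{"series":{"type":"array","items":{"type":"array","items":{"type":"number"}}},"gripper":{"type":"number"},"force":{"type":"number"}},"required":["series"]}

```bash
mkdir -p pics; ls
python3 - <<'E'
from plant import r
import cv2,numpy as np,pickle
d={n:r.grab_frame(n) for n in("scene","side")}
pickle.dump(d,open("f0.pkl","wb"))
for n in d: cv2.imwrite(f"pics/{n}0.png",d[n]["img"]); print(n,d[n]["fx"],d[n]["R"].tolist(),d[n]["t"])
print(r.get_state(),r.tcp_to_grasp)
E
```

```text
pics
scene 485.00284938094023 [[-0.8349938325279177, 0.5501864808676833, -0.008951866329066808], [0.3452160604402676, 0.5111119833045112, -0.7871406558783698], [-0.42849874125187426, -0.6603479210181272, -0.6167085632230155]] [ 0.45618147 -0.07864043  1.34569174]
side 520.455403494098 [[0.98238748844101, -0.1868541387992147, -0.0005944477846239514], [-0.08865226430717425, -0.4632849620257616, -0.8817640387280486], [0.1644858613613211, 0.8662866585457681, -0.4716903927766939]] [-0.516979    0.16819149  1.25926752]
{'time': 0.1, 'qpos': array([ 5.36572717e+01,  3.02734302e+01,  8.21497993e+01,  8.43933581e-04,
        6.76910135e+01, -1.02273820e+01]), 'qd': array([ 0.09475484, -0.04419422, -0.16626095,  0.00439844, -0.00944034,
       -0.02374661]), 'joint_torque': array([ 6.51188966e-04, -4.43302059e+01, -1.78587502e+01, -2.09018062e-04,
        3.85218475e-03,  9.72538658e-06]), 'ee_pos': array([0.27465274, 0.5606238 , 0.2011296 ]), 'orientation': array([[-8.97907023e-01,  4.40183549e-01, -1.19259905e-03],
       [ 4.40185011e-01,  8.97905676e-01, -1.59799723e-03],
       [ 3.67429365e-04, -1.95981716e-03, -9.99998012e-01]]), 'force': array([-0.00757309, -0.85341961,  0.00495142]), 'ft_torque': array([ 0.06409624, -0.0124488 ,  0.03976616]), 'finger_force': 0.0, 'gripper_width': 0.9969746567214309} 0.0187
```

View pics/scene0.png

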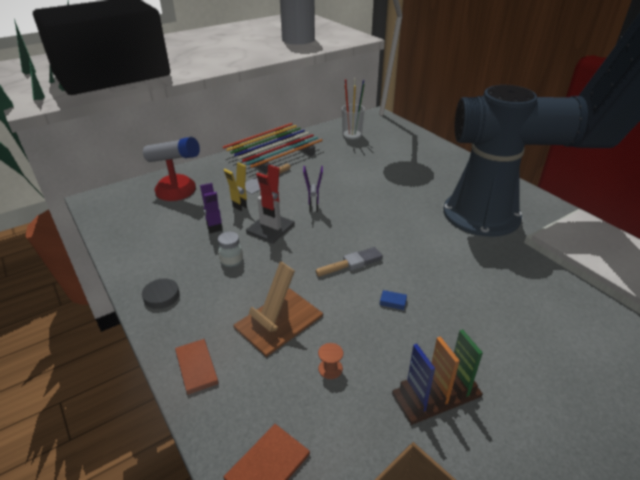

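View pics/side0.png

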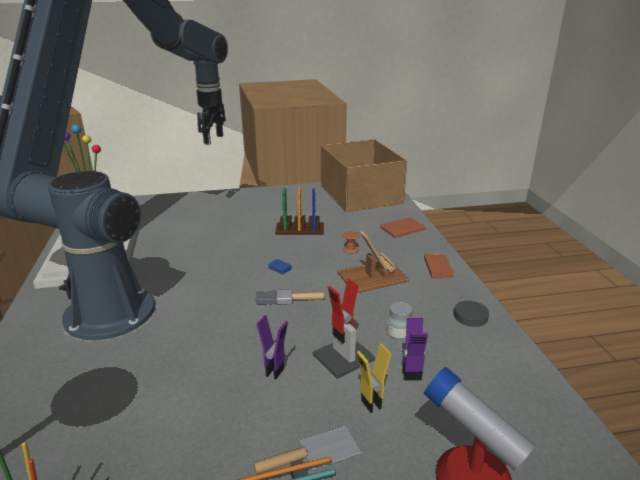

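The scene view shows amber in the middle slot at (446,368), the easel at (278,310), the red clip on its post at (268,190). In the side view amber is at (299,208), the clip at (343,308) and the easel at (374,262).

```bash
cat > h.py <<'E'
import numpy as np,cv2,pickle
def cloud(f):
    d=f["depth"];v,u=np.mgrid[:480,:640]
    P=np.stack([(u-f["cx"])/f["fx"]*d,(v-f["cy"])/f["fy"]*d,d],-1)
    X=(P-f["t"])@f["R"]; X[d<=0]=np.nan
    return X
def px(f,X):
    c=f["R"]@np.asarray(X)+f["t"]; return c[0]/c[2]*f["fx"]+f["cx"],c[1]/c[2]*f["fy"]+f["cy"]
E
python3 - <<'E'
from h import *
d=pickle.load(open("f0.pkl","rb"))
box={"scene":dict(amber=(428,335,462,408),rack=(390,370,485,422),easel=(230,260,325,355),clip=(255,160,283,220),post=(240,205,300,245)),
"side":dict(amber=(292,182,304,233),rack=(272,218,328,238),easel=(335,228,412,294),clip=(325,275,362,345),post=(310,315,378,378))}
hue={"amber":lambda h,s,v:(h>7)&(h<22)&(s>130)&(v>110),"rack":lambda h,s,v:(h<20)&(v<90)&(s>60),"easel":lambda h,s,v:(h<25)&(s>70),"clip":lambda h,s,v:((h<6)|(h>172))&(s>150),"post":lambda h,s,v:s<60}
for n,f in d.items():
    X=cloud(f);H=cv2.cvtColor(f["img"],cv2.COLOR_BGR2HSV)
    for k,(a,b,c,e) in box[n].items():
        m=hue[k](*np.moveaxis(H[b:e,a:c],-1,0)); Q=X[b:e,a:c][m];Q=Q[np.isfinite(Q).all(1)]
        if k=="rack":Q=Q[(Q[:,2]>.004)&(Q[:,2]<.045)]
        if k=="easel":
            B=Q[(Q[:,2]>.006)&(Q[:,2]<.014)];print(n,"base rect",cv2.minAreaRect((B[:,:2]*1000).astype(np.float32)),len(B));Q=Q[Q[:,2]>.03]
        if k=="post":
            B=Q[(Q[:,2]>.008)&(Q[:,2]<.016)];print(n,"postbase",cv2.minAreaRect((B[:,:2]*1000).astype(np.float32)),len(B));Q=Q[Q[:,2]>.03]
        if len(Q)<5: print(n,k,len(Q));continue
        q=(Q[:,:2]*1000).astype(np.float32)
        c0=Q.mean(0);w,V=np.linalg.eigh(np.cov((Q-c0).T))
        print(n,k,len(Q),"mean",c0.round(4),"z",np.percentile(Q[:,2],[1,50,99]).round(4),"rect",np.round(cv2.minAreaRect(q)[0],1),np.round(cv2.minAreaRect(q)[1],1),round(cv2.minAreaRect(q)[2],1),"n",V[:,0].round(3),"long",V[:,2].round(3),"sd",np.sqrt(w).round(4))
E
```

```text
scene amber 135 mean [0.5188 0.3565 0.1317] z [0.1285 0.1317 0.1351] rect [518.2 355.8] [54.5  8.1] 79.5 n [ 0.093 -0.012  0.996] long [-0.18  -0.984  0.005] sd [0.0014 0.0022 0.0161]
scene rack 1418 mean [0.533  0.372  0.0227] z [0.005  0.0193 0.0424] rect [519.1 358.3] [ 66.5 148. ] 77.0 n [0.2   0.488 0.849] long [-0.939  0.344  0.024] sd [0.0098 0.0154 0.0409]
scene base rect ((622.6083984375, 29.178848266601562), (252.5381622314453, 110.82237243652344), 10.79819393157959) 1993
scene easel 1331 mean [0.6737 0.0479 0.0742] z [0.0314 0.0644 0.1383] rect [665.6  99.8] [ 83.  192.1] 9.9 n [0.791 0.217 0.572] long [-0.42  -0.488  0.765] sd [0.0099 0.0318 0.0395]
scene clip 492 mean [ 0.5173 -0.2573  0.137 ] z [0.0798 0.1401 0.18  ] rect [ 517.3 -258.2] [52.7 33.7] 26.8 n [-0.535  0.844 -0.043] long [-0.263 -0.118  0.957] sd [0.0087 0.0156 0.0296]
scene postbase ((536.2567138671875, -300.5146789550781), (101.82498931884766, 170.2832794189453), 24.673343658447266) 555
scene post 295 mean [ 0.5218 -0.2566  0.0537] z [0.0302 0.0541 0.0864] rect [ 564.9 -225.6] [135.   62.2] 42.4 n [ 0.867
[... 534 characters left out ...]
.13616180419922) 1040
side easel 762 mean [ 0.6388 -0.0049  0.084 ] z [0.0307 0.0541 0.1811] rect [633.5 -44.9] [529.5 143.1] 75.2 n [0.506 0.099 0.857] long [-0.314 -0.904  0.29 ] sd [0.0169 0.0411 0.1625]
side clip 761 mean [ 0.5186 -0.2631  0.1373] z [0.0772 0.1392 0.1816] rect [ 561.8 -143.7] [309.1  56.5] 69.2 n [ 0.761 -0.638 -0.116] long [0.18  0.036 0.983] sd [0.0117 0.0196 0.0302]
side postbase ((519.8775634765625, -267.2774658203125), (101.43631744384766, 93.7433090209961), 24.577800750732422) 889
side post 559 mean [ 0.5219 -0.2828  0.0675] z [0.031  0.0656 0.1196] rect [ 525.7 -326. ] [ 34.8 169.8] 6.5 n [ 0.949  0.309 -0.071] long [ 0.264 -0.65   0.712] sd [0.0068 0.0217 0.0253]
```

Run:
```python
from h import *
d=pickle.load(open("f0.pkl","rb"))
def seg(n,c,rad,zl,zh,hf):
    f=d[n];X=cloud(f);H=cv2.cvtColor(f["img"],cv2.COLOR_BGR2HSV);h,s,v=np.moveaxis(H,-1,0)
    m=(np.hypot(X[...,0]-c[0],X[...,1]-c[1])<rad)&(X[...,2]>zl)&(X[...,2]<zh)&hf(h,s,v)
    k,l,st,_=cv2.connectedComponentsWithStats(m.astype(np.uint8)); 
    return X[l==1+np.argmax(st[1:,4])]
def rect(Q): R=cv2.minAreaRect((Q[:,:2]*1000).astype(np.float32)); return np.round(R[0],1),np.round(R[1],1),round(R[2],1),len(Q)
wood=lambda h,s,v:(h<25)&(s>60)
for n in d:
    print(n,"easel base",rect(seg(n,(.67,.06),.12,.007,.013,wood)))
    print(n,"post base",rect(seg(n,(.519,-.263),.09,.009,.0145,lambda h,s,v:s<80)))
    Q=seg(n,(.518,-.26),.07,.172,.185,lambda h,s,v:((h<6)|(h>172))&(s>120)); print(n,"handles top",rect(Q),Q.mean(0))
    f=d[n];X=cloud(f);m=(abs(X[...,2]-.09)<.2)&(np.hypot(X[...,0]-.518,X[...,1]+.26)<.05)
    Q=X[m];h,s,v=np.moveaxis(cv2.cvtColor(f["img"],cv2.COLOR_BGR2HSV)[m],-1,0)
    c=Q[(((h<6)|(h>172))&(s>120))&(Q[:,2]>.1)];print(n,"clip all",rect(c))
    Q=seg(n,(.66,.05),.09,.05,.145,wood);c0=Q.mean(0);w,V=np.linalg.eigh(np.cov((Q-c0).T));print(n,"board",c0,V[:,0],V[:,2],np.sqrt(w),Q[:,2].max(),len(Q))
    # top edge pts
    T=Q[Q[:,2]>Q[:,2].max()-.006];print("  top",rect(T),T.mean(0)); print("    levels",[(round(z,3),Q[abs(Q[:,2]-z)<.004].mean(0).round(4)[:2].tolist()) for z in(.07,.09,.11,.13)])
s,f=d["side"],None
import sys
a=cv2.resize(d["scene"]["img"][240:370,220:340],None,fx=4,fy=4,interpolation=2);b=cv2.resize(s["img"][220:310,320:420],None,fx=4,fy=4,interpolation=2)
W=np.zeros((520,800,3),np.uint8);W[:a.shape[0],:480]=a;W[:360,480:800]=b[:, :320];cv2.imwrite("pics/e.png",W)
```

```text
scene easel base (array([667.2,  36.7]), array([162.1, 112. ]), 10.8, 1874)
scene post base (array([ 520.2, -265.8]), array([101.9,  93.6]), 24.2, 496)
scene handles top (array([ 537.7, -249. ]), array([ 6.8, 32.1]), 24.1, 43) [ 0.53820922 -0.249023    0.17753187]
scene clip all (array([ 517.7, -258.9]), array([52.3, 35.8]), 25.9, 504)
scene board [0.66154712 0.03795642 0.09359945] [-0.83643514 -0.28498411 -0.46814562] [-0.45344897 -0.11991979  0.88317794] [0.00455419 0.01214002 0.03027229] 0.14082981635425282 849
  top (array([638. ,  30.8]), array([ 9.1, 40.3]), 16.2, 55) [0.63820257 0.0315748  0.13732019]
    levels [(0.07, [0.6726, 0.0426]), (0.09, [0.6648, 0.0381]), (0.11, [0.6539, 0.0363]), (0.13, [0.6426, 0.0336])]
side easel base (array([667.8,  34.9]), array([161. , 117.7]), 11.0, 753)
side post base (array([ 520. , -267.4]), array([101.4,  93.8]), 24.4, 777)
side handles top (array([ 538.4, -251.7]), array([ 7.4, 34.2]), 21.1, 69) [ 0.53795194 -0.25284079  0.17740162]
side clip all (array([ 517.7, -261.3]), array([54.1, 37.4]), 24.6, 718)
side board [0.65957505 0.02564906 0.08490814] [0.80168668 0.50573234 0.31864285] [-0.33384929 -0.06335271  0.94049513] [0.00721676 0.01209996 0.03064172] 0.14148249023828724 239
  top (array([636.8,  28.9]), array([ 7.2, 40.1]), 12.5, 22) [0.63726932 0.02701896 0.1384011 ]
    levels [(0.07, [0.6644, 0.0302]), (0.09, [0.6649, 0.022]), (0.11, [0.6541, 0.022]), (0.13, [0.6422, 0.0207])]
```

View pics/e.png

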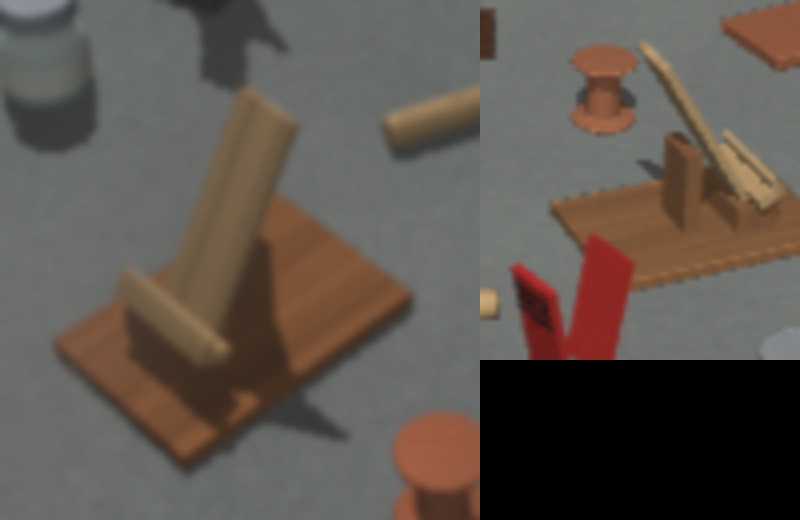

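The crops show the easel clearly: its face and lip look towards +x, and the yaw is about 11°. The point sizes agree with the given dimensions, so I move to above amber.

```bash
cat >> h.py <<'E'
from scipy.spatial.transform import Rotation as Ro
def plan(p,R,s,N=None):
    """rows (tool axes) for a straight line from state s to pose p,R"""
    R0=s["orientation"];p0=s["ee_pos"];w=Ro.from_matrix(R0.T@R).as_rotvec()
    L=np.linalg.norm(p-p0);n=N or int(np.ceil(max(L/.048,np.linalg.norm(w)/.145)))
    rows=[]
    for k in range(n):
        Rk=R0@Ro.from_rotvec(w*k/n).as_matrix()
        rows.append(np.r_[Rk.T@(p-p0)/n,w/n].round(4).tolist())
    for i in range(0,n,5): print(rows[i:i+5])
def down(yaw):
    a=np.radians(yaw);y=np.array([np.cos(a),np.sin(a),0]);z=np.array([0,0,-1.]);return np.stack([np.cross(y,z),y,z],1)
ea=np.radians(11);e=np.array([np.cos(ea),np.sin(ea),0]);ey=np.array([-np.sin(ea),np.cos(ea),0]);ez=np.array([0,0,1.])
bx=np.cos(np.pi/6)*e+.5*ez; bz=-.5*e+np.cos(np.pi/6)*ez
E
python3 - <<'E'
from h import *
from plant import r
plan(np.array([.518,.355,.195]),down(78.3),r.get_state())
d=pickle.load(open("f0.pkl","rb"))
for n in d:
    f=d[n];X=cloud(f);H=cv2.cvtColor(f["img"],cv2.COLOR_BGR2HSV)
    a=(X-[.6675,.036,0]); xe=a@e;ye=a@ey;Z=X[...,2]
    m=(abs(ye)<.015)&(Z>.07)&(Z<.128)&(abs(xe)<.07)
    # face offset: xe at face = x0 - tan30*(z-.035)
    v=xe[m]+np.tan(np.pi/6)*(Z[m]-.035);print(n,m.sum(),np.percentile(v,[5,25,50,75,95]).round(4))
    m=(abs(xe+np.tan(np.pi/6)*(Z-.035)-np.median(v))<.012)&(Z>.07)&(Z<.136)
    print("  y range",np.percentile(ye[m],[1,5,50,95,99]).round(4))
E
```

```text
[[-0.0441, -0.0111, 0.0009, -0.0003, -0.0001, -0.0359], [-0.0437, -0.0127, 0.0009, -0.0003, -0.0001, -0.0359], [-0.0432, -0.0142, 0.0009, -0.0003, -0.0001, -0.0359], [-0.0427, -0.0158, 0.0009, -0.0003, -0.0001, -0.0359], [-0.0421, -0.0173, 0.0009, -0.0003, -0.0001, -0.0359]]
[[-0.0415, -0.0188, 0.0009, -0.0003, -0.0001, -0.0359], [-0.0408, -0.0203, 0.0009, -0.0003, -0.0001, -0.0359]]
scene 356 [0.0273 0.0289 0.03   0.0309 0.0324]
  y range [-1.0096 -1.0063 -0.0023  0.3354  0.347 ]
side 38 [0.0175 0.0249 0.0251 0.0253 0.0259]
  y range [-0.0209 -0.02    0.9079  1.3391  1.4049]
```

carry_out:
  series:
    - [-0.044,-0.011,0.001,0,0,-0.036]
    - [-0.0437,-0.0127,0.001,0,0,-0.036]
    - [-0.0432,-0.0142,0.001,0,0,-0.036]
    - [-0.0427,-0.0158,0.001,0,0,-0.036]
    - [-0.0421,-0.0173,0.001,0,0,-0.036]
  gripper: 1

```text
time: 0.6
ee_pos: [0.4496, 0.413, 0.1965]
orientation: [[-0.963, 0.271, -0.001], [0.271, 0.963, -0.0], [0.001, -0.001, -1.0]]
force: [1.2, -0.1, -0.5]
gripper_width: 0.999
finger_force: 0.0
```

carry_out:
  series:
    - [-0.0415,-0.0188,0.001,0,0,-0.036]
    - [-0.0408,-0.0203,0.001,0,0,-0.036]
    - [0,0,0,0,0,0]

```text
time: 0.9
ee_pos: [0.5233, 0.3515, 0.1944]
orientation: [[-0.978, 0.208, 0.002], [0.208, 0.978, -0.001], [-0.003, -0.001, -1.0]]
force: [0.0, 0.3, 0.2]
gripper_width: 1.003
finger_force: 0.0
```

Run:
```python
from h import *
from plant import r
f=r.grab_frame("wrist");cv2.imwrite("pics/w1.png",f["img"]);pickle.dump(f,open("w1.pkl","wb"))
s=r.get_state();print(s["ee_pos"],s["qpos"],s["orientation"][:,1]);plan(np.array([.518,.355,.098]),down(78.3),s,4)
# project expected amber top corners (fisheye)
for a in(-.028,.028):
  for b in(-.004,.004):
    R=down(78.3);X=np.array([.518,.355,.132])+a*R[:,1]+b*R[:,0];c=f["R"]@X+f["t"];th=np.arctan2(np.hypot(c[0],c[1]),c[2]);q=c[:2]/np.hypot(c[0],c[1])*th*f["fx"];print((q+[f["cx"],f["cy"]]).round(1))
```

```text
[0.52043543 0.35331217 0.1942745 ] [ 2.40117108e+01  3.10334710e+01  8.19092434e+01 -7.62904348e-03
  6.70932906e+01 -5.40185453e+01] [ 2.07344273e-01  9.78267925e-01 -4.68428718e-04]
[[0.0007, 0.0003, 0.0241, -0.0001, -0.0001, -0.0012], [0.0007, 0.0003, 0.0241, -0.0001, -0.0001, -0.0012], [0.0007, 0.0003, 0.0241, -0.0001, -0.0001, -0.0012], [0.0007, 0.0003, 0.0241, -0.0001, -0.0001, -0.0012]]
[276.1 242.7]
[275.7 231.1]
[360.7 242.3]
[361.1 230.6]
```

View pics/w1.png

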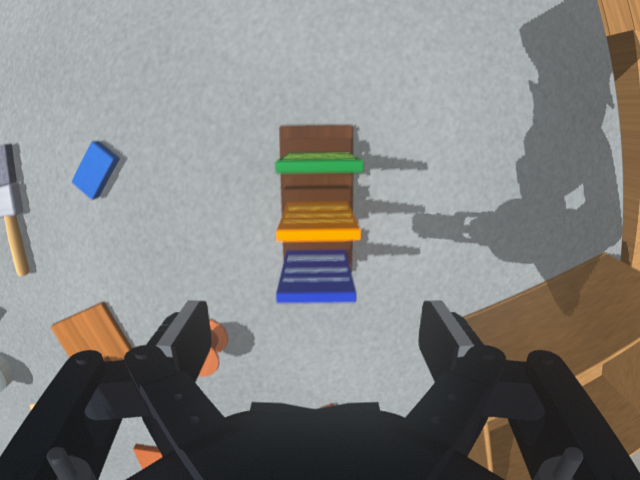

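The wrist view shows the amber top edge between columns 277–360 and rows 229–241. That matches my projection within about 1 px, so I descend and grip.

carry_out:
  series:
    - [0.0007,0.0005,0.032,0,0,0]
    - [0.0007,0.0005,0.032,0,0,0]
    - [0.0007,0,0.022,0,0,0]
    - [0,0,0.01,0,0,0]
    - [0,0,0,0,0,0]

```text
time: 1.45
ee_pos: [0.5144, 0.3573, 0.0974]
orientation: [[-0.98, 0.201, -0.004], [0.201, 0.98, -0.001], [0.003, -0.002, -1.0]]
force: [-0.2, 0.2, 0.4]
gripper_width: 0.998
finger_force: 0.0
```

carry_out:
  series:
    - [0,0,0,0,0,0]
    - [0,0,0,0,0,0]
    - [0,0,0,0,0,0]
    - [0,0,0,0,0,0]
    - [0,0,0,0,0,0]
  gripper: 0
  force: 50

```text
time: 1.95
ee_pos: [0.5217, 0.355, 0.1068]
orientation: [[-0.98, 0.2, 0.012], [0.2, 0.98, -0.003], [-0.012, -0.001, -1.0]]
force: [-1.7, -11.1, 37.1]
gripper_width: 0.145
finger_force: 17.7
```

carry_out:
  series:
    - [0,0,0,0,0,0]
    - [0,0,0,0,0,0]

```text
time: 2.15
ee_pos: [0.5231, 0.3567, 0.1085]
orientation: [[-0.979, 0.201, 0.016], [0.201, 0.98, 0.002], [-0.015, 0.005, -1.0]]
force: [-0.8, -8.4, 32.8]
gripper_width: 0.002
finger_force: 15.7
```

The gripper shut on nothing and there is an upward push, so I look before moving.

Run:
```python
from h import *
from plant import r
f=r.grab_frame("wrist");g=r.grab_frame("scene");k=r.grab_frame("side")
W=np.zeros((600,800,3),np.uint8)
W[:300,:400]=cv2.resize(f["img"],(400,300))
W[:300,400:]=cv2.resize(g["img"][300:450,350:550],(400,300));W[300:,:400]=cv2.resize(k["img"][140:260,220:380],(400,300))
cv2.imwrite("pics/c2.png",W);print(r.get_state())
```

```text
{'time': 2.3, 'qpos': array([ 24.35309759,  36.92668864,  86.2295183 ,  -0.33262156,
        55.97136358, -53.84945975]), 'qd': array([ 0.02945194, -0.06125834,  0.06149485, -0.00534569,  0.05162236,
        0.07452868]), 'joint_torque': array([ 3.54674958e+00, -2.63654476e+01, -9.01101798e+00,  1.74910214e+00,
       -1.46837912e+00, -7.21466160e-03]), 'ee_pos': array([0.52312712, 0.35690444, 0.10853921]), 'orientation': array([[-0.97940798,  0.201267  ,  0.01586227],
       [ 0.20132146,  0.97952339,  0.0018987 ],
       [-0.01515532,  0.00505301, -0.99987238]]), 'force': array([-1.52926042, -8.17625891, 32.93012079]), 'ft_torque': array([-1.58497231,  0.20924506,  0.01107256]), 'finger_force': 15.61874684593704, 'gripper_width': -0.001292757443842361}
```

View pics/c2.png

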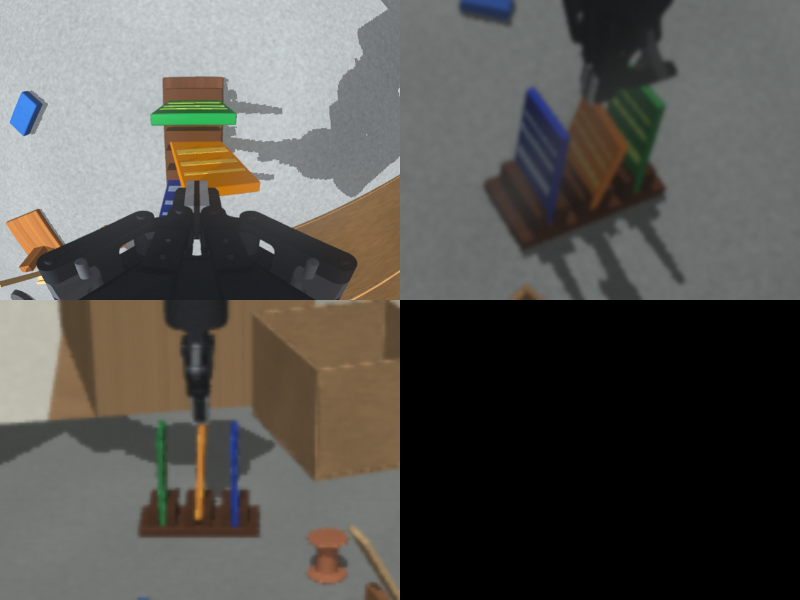

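The panel is tilted in its own plane inside the slot and the shut fingertips rest on its top edge: it was squeezed out near its corners. I lift straight up, open, and measure it again.

carry_out:
  series:
    - [0,0,-0.015,0,0,0]
    - [0,0,-0.02,0,0,0]
    - [0,0,-0.03,0,0,0]
    - [0,0,-0.035,0,0,0]
    - [0,0,0,0,0,0]

```text
time: 2.8
ee_pos: [0.5203, 0.3588, 0.2056]
orientation: [[-0.979, 0.202, 0.012], [0.202, 0.979, 0.005], [-0.011, 0.008, -1.0]]
force: [1.0, 0.3, 0.3]
gripper_width: -0.004
finger_force: 0.0
```

carry_out:
  series:
    - [0,0,0,0,0,0]
    - [0,0,0,0,0,0]
    - [0,0,0,0,0,0]
    - [0,0,0,0,0,0]
    - [0,0,0,0,0,0]
  gripper: 1

```text
time: 3.3
ee_pos: [0.5161, 0.3568, 0.1981]
orientation: [[-0.979, 0.202, -0.002], [0.202, 0.979, -0.001], [0.001, -0.001, -1.0]]
force: [0.4, -0.0, 0.1]
gripper_width: 0.848
finger_force: 0.0
```

Run:
```python
from h import *
from plant import r
f=r.grab_frame("wrist");g=r.grab_frame("scene");k=r.grab_frame("side");pickle.dump((f,g,k),open("f3.pkl","wb"))
W=np.zeros((600,800,3),np.uint8)
W[:300,:400]=f["img"][100:400,120:520]
W[:300,400:]=cv2.resize(g["img"][300:450,350:550],(400,300));W[300:,:400]=cv2.resize(k["img"][140:260,220:380],(400,300))
cv2.imwrite("pics/c3.png",W);s=r.get_state();print(s["ee_pos"],s["force"],s["gripper_width"])
```

```text
[0.51640275 0.35696713 0.19862915] [0.02407012 0.60941681 0.47618883] 1.001215110976745
```

View pics/c3.png

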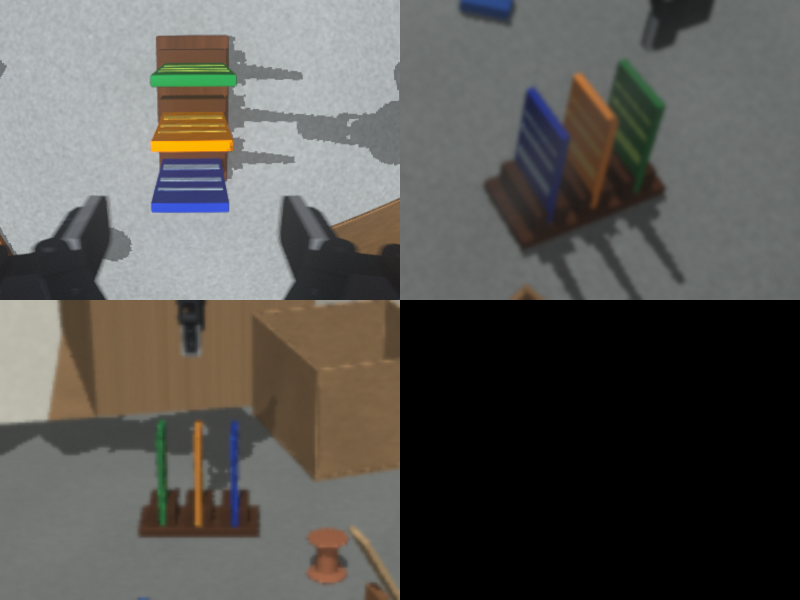

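The panel dropped back upright, amber's top running from (153,146) to (232,146) in the wrist crop. The open pads sit farther back than I allowed for, so they caught only the top rim. This time I go about 20 mm deeper and close more gently.

carry_out:
  series:
    - [-0.002,-0.0016,0.04,0,0,0]
    - [0,0,0.04,0,0,0]
    - [0,0,0.025,0,0,0]
    - [0,0,0.016,0,0,0]
    - [0,0,0,0,0,0]
  gripper: 1

```text
time: 3.95
ee_pos: [0.5162, 0.3541, 0.0752]
orientation: [[-0.979, 0.203, -0.006], [0.203, 0.979, -0.003], [0.005, -0.004, -1.0]]
force: [-0.4, 1.2, 0.1]
gripper_width: 0.997
finger_force: 0.0
```

carry_out:
  series:
    - [0,0,0,0,0,0]
    - [0,0,0,0,0,0]
    - [0,0,0,0,0,0]
    - [0,0,0,0,0,0]
    - [0,0,0,0,0,0]
  gripper: 0.75
  force: 30

```text
time: 4.45
ee_pos: [0.5185, 0.3552, 0.0788]
orientation: [[-0.979, 0.202, 0.001], [0.202, 0.979, 0.001], [-0.001, 0.001, -1.0]]
force: [0.2, 0.4, 0.0]
gripper_width: 0.75
finger_force: 0.0
```

Run:
```python
from h import *
from plant import r
s=r.get_state();print(s["ee_pos"],s["force"],s["gripper_width"],s["finger_force"])
f=r.grab_frame("wrist");cv2.imwrite("pics/w4.png",f["img"])
```

```text
[0.5184597  0.35523559 0.07877219] [0.20730365 0.35800193 0.00172624] 0.7498967441373984 0.0
```

View pics/w4.png

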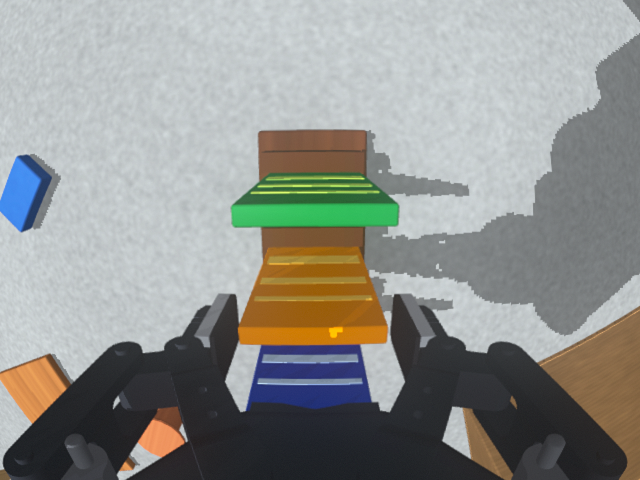

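Amber's top (240–387, row 335) now sits centred between the pads (at about 235 and 393), with the pads well down its sides. Close.

carry_out:
  series:
    - [0,0,0,0,0,0]
    - [0,0,0,0,0,0]
    - [0,0,0,0,0,0]
    - [0,0,0,0,0,0]
  gripper: 0.5
  force: 40

```text
time: 4.9
ee_pos: [0.5185, 0.355, 0.0787]
orientation: [[-0.979, 0.202, 0.001], [0.202, 0.979, 0.0], [-0.001, 0.0, -1.0]]
force: [-0.6, -1.0, 5.6]
gripper_width: 0.639
finger_force: 42.5
```

Gripped (54 mm). Now the lift, then plan to the pre-place pose.

carry_out:
  series:
    - [0,0,-0.02,0,0,0]
    - [0,0,-0.035,0,0,0]
    - [0,0,-0.045,0,0,0]
    - [0,0,-0.045,0,0,0]
    - [0,0,-0.015,0,0,0]

```text
time: 5.4
ee_pos: [0.5204, 0.3563, 0.2427]
orientation: [[-0.979, 0.202, 0.008], [0.202, 0.979, 0.004], [-0.007, 0.005, -1.0]]
force: [0.3, 0.6, -1.5]
gripper_width: 0.64
finger_force: 43.2
```

Run:
```python
from h import *
from plant import r
s=r.get_state();print(s["ee_pos"],s["force"],s["gripper_width"],s["finger_force"])
B=np.array([.6979,.0419,.035]);R=np.stack([-bx,ey,-bz],1)
p=B+.012*bx+.1067*bz;print(p);plan(p,R,s,10)
```

```text
[0.52038356 0.35633314 0.24274055] [ 0.3446436   0.63368327 -1.53659976] 0.6395352408068069 43.239378333091736
[0.65573156 0.03370329 0.13340491]
[[-0.0197, -0.0289, 0.0109, -0.01, -0.0509, -0.0387], [-0.018, -0.0298, 0.0116, -0.01, -0.0509, -0.0387], [-0.0162, -0.0305, 0.0122, -0.01, -0.0509, -0.0387], [-0.0144, -0.0313, 0.0126, -0.01, -0.0509, -0.0387], [-0.0125, -0.0319, 0.013, -0.01, -0.0509, -0.0387]]
[[-0.0106, -0.0325, 0.0133, -0.01, -0.0509, -0.0387], [-0.0087, -0.033, 0.0134, -0.01, -0.0509, -0.0387], [-0.0067, -0.0334, 0.0135, -0.01, -0.0509, -0.0387], [-0.0047, -0.0338, 0.0134, -0.01, -0.0509, -0.0387], [-0.0027, -0.0341, 0.0133, -0.01, -0.0509, -0.0387]]
```

Run:
```python
from h import *
from plant import r
s=r.get_state()
B=np.array([.6979,.0419,.035]);R=np.stack([-bx,ey,-bz],1)
p=B+.012*bx+.2167*bz;print(p);plan(p,R,s,10)
```

```text
[0.60174206 0.02320879 0.22866771]
[[-0.0147, -0.031, 0.0013, -0.01, -0.0509, -0.0387], [-0.0134, -0.0315, 0.0017, -0.01, -0.0509, -0.0387], [-0.0121, -0.0321, 0.0021, -0.01, -0.0509, -0.0387], [-0.0107, -0.0325, 0.0023, -0.01, -0.0509, -0.0387], [-0.0093, -0.0329, 0.0025, -0.01, -0.0509, -0.0387]]
[[-0.0079, -0.0333, 0.0026, -0.01, -0.0509, -0.0387], [-0.0065, -0.0336, 0.0027, -0.01, -0.0509, -0.0387], [-0.005, -0.0338, 0.0026, -0.01, -0.0509, -0.0387], [-0.0036, -0.034, 0.0025, -0.01, -0.0509, -0.0387], [-0.0021, -0.0342, 0.0023, -0.01, -0.0509, -0.0387]]
```

carry_out:
  series:
    - [-0.0147,-0.031,0.0013,-0.01,-0.051,-0.0387]
    - [-0.0134,-0.0315,0.0017,-0.01,-0.051,-0.0387]
    - [-0.0121,-0.0321,0.0021,-0.01,-0.051,-0.0387]
    - [-0.0107,-0.0325,0.0023,-0.01,-0.051,-0.0387]
    - [-0.0093,-0.0329,0.0025,-0.01,-0.051,-0.0387]

```text
time: 5.9
ee_pos: [0.5581, 0.1874, 0.2306]
orientation: [[-0.967, 0.004, 0.256], [0.01, 1.0, 0.022], [-0.256, 0.024, -0.966]]
force: [0.9, 0.2, -0.5]
gripper_width: 0.642
finger_force: 43.3
```

carry_out:
  series:
    - [-0.0079,-0.0333,0.0026,-0.01,-0.051,-0.0387]
    - [-0.0065,-0.0336,0.0027,-0.01,-0.051,-0.0387]
    - [-0.005,-0.0338,0.0026,-0.01,-0.051,-0.0387]
    - [-0.0036,-0.034,0.0025,-0.01,-0.051,-0.0387]
    - [-0.0021,-0.0342,0.0023,-0.01,-0.051,-0.0387]

```text
time: 6.4
ee_pos: [0.5965, 0.0292, 0.2238]
orientation: [[-0.861, -0.183, 0.474], [-0.16, 0.983, 0.091], [-0.482, 0.002, -0.876]]
force: [0.6, -0.0, -1.4]
gripper_width: 0.644
finger_force: 43.3
```

carry_out:
  series:
    - [0,0,0,0,0,0]
    - [0,0,0,0,0,0]
    - [0,0,0,0,0,0]
    - [0,0,0,0,0,0]
    - [0,0,0,0,0,0]

```text
time: 6.9
ee_pos: [0.5972, 0.0319, 0.2249]
orientation: [[-0.861, -0.185, 0.474], [-0.161, 0.983, 0.091], [-0.482, 0.003, -0.876]]
force: [0.4, 0.2, -0.4]
gripper_width: 0.64
finger_force: 43.4
```

Run:
```python
from h import *
from plant import r
g=r.grab_frame("scene");k=r.grab_frame("side");f=r.grab_frame("wrist");pickle.dump((f,g,k),open("f5.pkl","wb"))
s=r.get_state();print(s["ee_pos"],s["force"],s["gripper_width"],s["finger_force"])
B=np.array([.6979,.0419,.035]);R=np.stack([-bx,ey,-bz],1)
print("in back:",(np.stack([bx,ey,bz])@(s["ee_pos"]-B)).round(4),Ro.from_matrix(s["orientation"].T@R).as_rotvec())
W=np.zeros((600,800,3),np.uint8)
W[:300,:400]=f["img"][100:400,120:520]
W[:300,400:]=cv2.resize(g["img"][220:370,200:400],(400,300));W[300:,:400]=cv2.resize(k["img"][180:300,300:460],(400,300))
cv2.imwrite("pics/c5.png",W)
for n,F in(("scene",g),("side",k)):
    X=cloud(F);H=cv2.cvtColor(F["img"],cv2.COLOR_BGR2HSV);h,S,v=np.moveaxis(H,-1,0)
    q=(X-B)@np.stack([bx,ey,bz]).T
    m=(h>7)&(h<25)&(S>110)&(abs(q[...,1])<.035)&(abs(q[...,0]-.012)<.03)&(q[...,2]>.13)&(q[...,2]<.27)
    Q=q[m];print(n,len(Q),[np.percentile(Q[:,i],[2,10,50,90,98]).round(4) for i in range(3)])
    if len(Q)>30:
        A=np.c_[Q[:,1:],np.ones(len(Q))];print("  plane x=ay+bz+c",np.linalg.lstsq(A,Q[:,0],rcond=None)[0])
    mb=(h<25)&(S>60)&(abs(q[...,1])<.03)&(abs(q[...,0])<.02)&(q[...,2]>.03)&(q[...,2]<.118)
    Q=q[mb];print("  board",len(Q),[np.percentile(Q[:,i],[2,10,50,90,98]).round(4) for i in range(3)])
```

```text
[0.59729843 0.03134458 0.22487649] [ 0.70553509 -0.49393444 -0.7371161 ] 0.6461506906160723 43.35515856742859
in back: [0.0077 0.0088 0.2148] [-0.00124944 -0.0200407  -0.00736532]
scene 1303 [array([0.0074, 0.0086, 0.0107, 0.0127, 0.0137]), array([-0.0174, -0.0128,  0.0089,  0.0296,  0.0341]), array([0.1518, 0.1615, 0.2093, 0.2576, 0.2671])]
  plane x=ay+bz+c [-0.0006172   0.0238303   0.00567012]
  board 702 [array([-0.0151, -0.0034, -0.0011,  0.0006,  0.0015]), array([-0.0185, -0.015 ,  0.0033,  0.0188,  0.0202]), array([0.0323, 0.0392, 0.0732, 0.1092, 0.1165])]
side 201 [array([0.0031, 0.0036, 0.005 , 0.0102, 0.012 ]), array([-0.0217, -0.0196, -0.0148,  0.0228,  0.0311]), array([0.1531, 0.1611, 0.1974, 0.2339, 0.2427])]
  plane x=ay+bz+c [-0.09587133  0.02237859  0.00116755]
  board 145 [array([-0.0192, -0.0166, -0.0048, -0.0006,  0.0002]), array([-0.0223, -0.0209, -0.016 ,  0.0056,  0.0112]), array([0.0327, 0.0374, 0.058 , 0.1053, 0.1159])]
```

View pics/c5.png

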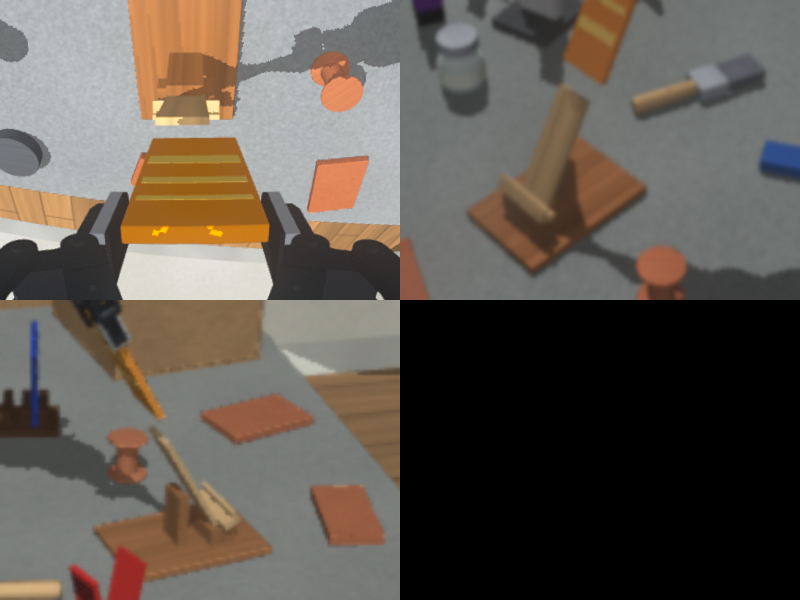

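The panel sits square in the grip above the board, its plane matching the tool within 0.004 rad. It is 8 mm off-centre in y and 0.02 rad off in tilt, so I correct that and descend.

carry_out:
  series:
    - [0.001,-0.0039,0.01,0,-0.01,-0.0035]
    - [0.001,-0.0039,0.01,0,-0.01,-0.0035]
    - [0,0,0.02,0,0,0]
    - [0,0,0,0,0,0]
    - [0,0,0,0,0,0]

```text
time: 7.55
ee_pos: [0.6162, 0.0266, 0.1888]
orientation: [[-0.851, -0.189, 0.49], [-0.164, 0.982, 0.094], [-0.499, -0.0, -0.866]]
force: [0.1, 0.2, -1.1]
gripper_width: 0.647
finger_force: 43.4
```

```bash
cat >> h.py <<'E'
B=np.array([.6979,.0419,.035]);Rp=np.stack([-bx,ey,-bz],1)
def rep(s): print("in back",(np.stack([bx,ey,bz])@(s["ee_pos"]-B)).round(4),"rot",Ro.from_matrix(s["orientation"].T@Rp).as_rotvec().round(4),"f",s["force"].round(1),s["gripper_width"].round(3),s["finger_force"],s["time"])
E
python3 - <<'E'
from h import *
from plant import r
rep(r.get_state())
E
```

```text
Traceback (most recent call last):
  File "h.py", line 24, in rep
    def rep(s): print("in back",(np.stack([bx,ey,bz])@(s["ee_pos"]-B)).round(4),"rot",Ro.from_matrix(s["orientation"].T@Rp).as_rotvec().round(4),"f",s["force"].round(1),s["gripper_width"].round(3),s["finger_force"],s["time"])
                                                                                                                                                                         ^^^^^^^^^^^^^^^^^^^^^^^^
AttributeError: 'float' object has no attribute 'round'
```

```bash
sed -i 's/s\["gripper_width"\].round(3)/round(s["gripper_width"],3)/' h.py
python3 - <<'E'
from h import *
from plant import r
rep(r.get_state())
E
```

```text
in back [0.005  0.0005 0.1748] rot [-0.0012 -0.0009 -0.0011] f [ 0.1  0.2 -1.1] 0.647 43.36456775665283 7.55
```

carry_out:
  series:
    - [-0.001,0,0.03,0,0,0]
    - [0,0,0.03,0,0,0]
    - [0,0,0.025,0,0,0]
    - [0,0,0.014,0,0,0]
    - [0,0,0.006,0,0,0]

```text
time: 8.05
ee_pos: [0.6691, 0.0366, 0.098]
orientation: [[-0.851, -0.189, 0.491], [-0.164, 0.982, 0.094], [-0.5, -0.0, -0.866]]
force: [0.6, -0.2, -0.6]
gripper_width: 0.643
finger_force: 43.4
```

carry_out:
  series:
    - [0,0,0,0,0,0]
    - [0,0,0,0,0,0]
    - [0,0,0,0,0,0]

```text
time: 8.35
ee_pos: [0.669, 0.0362, 0.0998]
orientation: [[-0.85, -0.189, 0.492], [-0.164, 0.982, 0.093], [-0.501, -0.002, -0.865]]
force: [-0.5, -0.4, -1.9]
gripper_width: 0.643
finger_force: 43.4
```

Run:
```python
from h import *
from plant import r
rep(r.get_state())
```

```text
in back [ 0.0069 -0.0001  0.0709] rot [-0.0024  0.0014 -0.0011] f [-0.5 -0.4 -1.9] 0.643 43.35492253303528 8.35
```

Nothing touched so far. I lower slowly onto the ledge, watching the force.

carry_out:
  series:
    - [0.001,0,0.0015,0,0,0]
    - [0,0,0.0015,0,0,0]
    - [0,0,0.0015,0,0,0]
    - [0,0,0,0,0,0]

```text
time: 8.75
ee_pos: [0.67, 0.0364, 0.0959]
orientation: [[-0.85, -0.189, 0.493], [-0.164, 0.982, 0.093], [-0.501, -0.001, -0.865]]
force: [-6.9, -1.6, 11.0]
gripper_width: 0.641
finger_force: 44.7
```

carry_out:
  series:
    - [0,0,0.001,0,0,0]
    - [0,0,0.001,0,0,0]
    - [0,0,0,0,0,0]
    - [0,0,0,0,0,0]

```text
time: 9.15
ee_pos: [0.6706, 0.0365, 0.0961]
orientation: [[-0.849, -0.188, 0.494], [-0.164, 0.982, 0.093], [-0.503, -0.002, -0.864]]
force: [-15.0, -3.3, 23.6]
gripper_width: 0.642
finger_force: 46.3
```

Run:
```python
from h import *
from plant import r
rep(r.get_state())
```

```text
in back [ 0.0065 -0.0001  0.0669] rot [-0.0029  0.0035 -0.0011] f [-15.   -3.3  23.6] 0.642 46.2868469953537 9.15
```

The force runs purely along the board's z at TCP z = 66.9 mm, matching the expected 66.7, so the panel is on the ledge. I ease off and press it back against the board.

carry_out:
  series:
    - [0.001,0,-0.002,0,0,0]
    - [0.001,0,0,0,0,0]
    - [0.001,0,0,0,0,0]
    - [0,0,0,0,0,0]

```text
time: 9.55
ee_pos: [0.6688, 0.036, 0.0952]
orientation: [[-0.848, -0.188, 0.495], [-0.163, 0.982, 0.093], [-0.503, -0.002, -0.864]]
force: [-5.6, -1.2, 13.5]
gripper_width: 0.637
finger_force: 44.9
```

Run:
```python
from h import *
from plant import r
rep(r.get_state())
```

```text
in back [ 0.0044 -0.0002  0.0669] rot [-0.0027  0.004  -0.0015] f [-5.6 -1.2 13.5] 0.637 44.94073033332825 9.55
```

carry_out:
  series:
    - [0.0015,0,0,0,0,0]
    - [0,0,0,0,0,0]
    - [0,0,0,0,0,0]

```text
time: 9.85
ee_pos: [0.6688, 0.036, 0.0952]
orientation: [[-0.847, -0.188, 0.497], [-0.163, 0.982, 0.094], [-0.505, -0.002, -0.863]]
force: [-4.2, 1.3, 14.8]
gripper_width: 0.645
finger_force: 44.8
```

carry_out:
  series:
    - [0,0,0,0,0,0]
    - [0,0,0,0,0,0]
    - [0,0,0,0,0,0]
    - [0,0,0,0,0,0]
    - [0,0,0,0,0,0]
  gripper: 1

```text
time: 10.35
ee_pos: [0.6662, 0.0358, 0.0914]
orientation: [[-0.851, -0.189, 0.49], [-0.164, 0.982, 0.094], [-0.499, -0.001, -0.866]]
force: [0.1, -0.2, -0.0]
gripper_width: 0.999
finger_force: 0.0
```

carry_out:
  series:
    - [0,0,0,0,0,0]
    - [0,0,0,0,0,0]
    - [0,0,0,0,0,0]

```text
time: 10.65
ee_pos: [0.6663, 0.0358, 0.0918]
orientation: [[-0.85, -0.189, 0.491], [-0.164, 0.982, 0.094], [-0.5, -0.001, -0.866]]
force: [-0.2, -0.7, 0.3]
gripper_width: 1.002
finger_force: 0.0
```

carry_out:
  series:
    - [0,0,-0.025,0,0,0]
    - [0,0,-0.04,0,0,0]
    - [0,0,-0.045,0,0,0]
    - [0,0,-0.045,0,0,0]
    - [0,0,-0.045,0,0,0]

```text
time: 11.15
ee_pos: [0.5668, 0.017, 0.2662]
orientation: [[-0.851, -0.189, 0.49], [-0.164, 0.982, 0.093], [-0.499, -0.001, -0.867]]
force: [0.1, -0.6, 0.5]
gripper_width: 0.997
finger_force: 0.0
```

Run:
```python
from h import *
from plant import r
s=r.get_state();rep(s)
for n in("scene","side"):
    F=r.grab_frame(n);X=cloud(F);h,S,v=np.moveaxis(cv2.cvtColor(F["img"],cv2.COLOR_BGR2HSV),-1,0)
    q=(X-B)@np.stack([bx,ey,bz]).T
    m=(h>7)&(h<25)&(S>110)&(abs(q[...,1])<.045)&(abs(q[...,0]-.004)<.02)&(q[...,2]>.012)&(q[...,2]<.15)
    Q=q[m];A=np.c_[Q[:,1:],np.ones(len(Q))];print(n,len(Q),[np.percentile(Q[:,i],[2,50,98]).round(4) for i in range(3)],np.linalg.lstsq(A,Q[:,0],rcond=None)[0])
    if n=="scene":a=F["img"][220:370,200:400]
    else:b=F["img"][180:300,300:460]
cv2.imwrite("pics/c6.png",np.hstack([cv2.resize(a,(400,300)),cv2.resize(b,(400,300))]))
print(s["qpos"])
C=np.array([.5177,-.260,.112]); R1=down(24.4)
plan(np.array([C[0],C[1],.26]),R1,s)
```

```text
in back [1.00e-04 6.00e-04 2.67e-01] rot [-0.002  -0.001  -0.0015] f [ 0.1 -0.6  0.5] 0.997 0.0 11.15
scene 1196 [array([0.0005, 0.007 , 0.0097]), array([-0.0262,  0.0035,  0.0279]), array([0.0144, 0.0689, 0.1206])] [-0.01431045 -0.00428593  0.00694223]
side 184 [array([-0.0147,  0.0035,  0.0088]), array([-0.0321, -0.0256,  0.0221]), array([0.0149, 0.0825, 0.123 ])] [-0.12839504  0.05864878 -0.00413335]
[ -17.71041473   11.48793181  109.95666672   25.00014711   34.27821598
 -136.36747616]
[[0.009, -0.0263, -0.0045, 0.0347, 0.0443, 0.1303], [0.0057, -0.0274, -0.0032, 0.0347, 0.0443, 0.1303], [0.0022, -0.028, -0.0021, 0.0347, 0.0443, 0.1303], [-0.0014, -0.0281, -0.0011, 0.0347, 0.0443, 0.1303], [-0.005, -0.0277, -0.0002, 0.0347, 0.0443, 0.1303]]
[[-0.0086, -0.0268, 0.0004, 0.0347, 0.0443, 0.1303], [-0.012, -0.0254, 0.0009, 0.0347, 0.0443, 0.1303], [-0.0152, -0.0236, 0.0011, 0.0347, 0.0443, 0.1303], [-0.0182, -0.0214, 0.0012, 0.0347, 0.0443, 0.1303], [-0.0209, -0.0188, 0.001, 0.0347, 0.0443, 0.1303]]
```

View pics/c6.png

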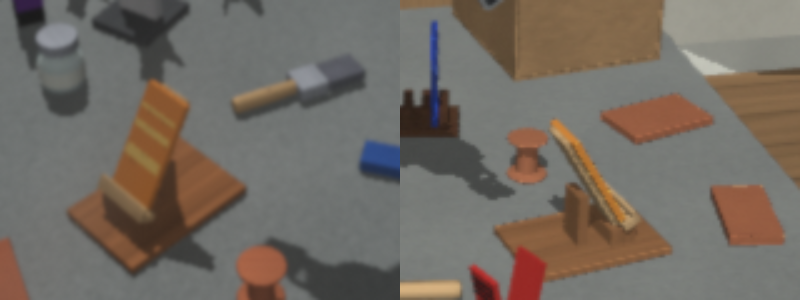

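Amber is seated: slope −0.004 rad, y about +1 mm, top at z 120 mm of back. The right-hand view shows it flat on the board. Next, to above the clamp.

carry_out:
  series:
    - [0.009,-0.0263,-0.0045,0.0347,0.0443,0.1303]
    - [0.0057,-0.0274,-0.0032,0.0347,0.0443,0.1303]
    - [0.0022,-0.028,-0.0021,0.0347,0.0443,0.1303]
    - [-0.0014,-0.0281,-0.0011,0.0347,0.0443,0.1303]
    - [-0.005,-0.0277,-0.0002,0.0347,0.0443,0.1303]

```text
time: 11.75
ee_pos: [0.5431, -0.122, 0.2611]
orientation: [[-0.846, 0.462, 0.267], [0.469, 0.882, -0.04], [-0.254, 0.091, -0.963]]
force: [0.5, 0.2, -1.0]
gripper_width: 1.0
finger_force: 0.0
```

carry_out:
  series:
    - [-0.0086,-0.0268,0.0004,0.0347,0.0443,0.1303]
    - [-0.012,-0.0254,0.0009,0.0347,0.0443,0.1303]
    - [-0.0152,-0.0236,0.0011,0.0347,0.0443,0.1303]
    - [-0.0182,-0.0214,0.0012,0.0347,0.0443,0.1303]
    - [-0.0209,-0.0188,0.001,0.0347,0.0443,0.1303]

```text
time: 12.25
ee_pos: [0.5191, -0.2605, 0.2576]
orientation: [[-0.409, 0.913, -0.002], [0.913, 0.409, 0.003], [0.004, -0.001, -1.0]]
force: [0.3, 0.3, 0.1]
gripper_width: 0.998
finger_force: 0.0
```

carry_out:
  series:
    - [0,0,0,0,0,0]
    - [0,0,0,0,0,0]
    - [0,0,0,0,0,0]
    - [0,0,0,0,0,0]

```text
time: 12.65
ee_pos: [0.5188, -0.2585, 0.2585]
orientation: [[-0.415, 0.91, 0.0], [0.91, 0.415, 0.002], [0.002, 0.001, -1.0]]
force: [-0.4, -0.5, -0.1]
gripper_width: 1.001
finger_force: 0.0
```

Run:
```python
from h import *
from plant import r
f=r.grab_frame("wrist");s=r.get_state();print(s["ee_pos"],s["qpos"],s["orientation"][:,1])
im=f["img"].copy();R=down(24.4)
def pj(X):
    c=f["R"]@X+f["t"];q=np.hypot(c[0],c[1]);return c[:2]/q*np.arctan2(q,c[2])*f["fx"]+[f["cx"],f["cy"]]
for a in(-.0265,.0265):
  for b in(-.016,.016):
    p=pj(np.array([.5177,-.260,.180])+a*R[:,1]+b*R[:,0]);print(p.round(1));cv2.circle(im,tuple(p.round().astype(int).tolist()),2,(0,255,0),-1)
cv2.imwrite("pics/w7.png",im)
m=r and None
h,S,v=np.moveaxis(cv2.cvtColor(f["img"],cv2.COLOR_BGR2HSV),-1,0);m=((h<6)|(h>172))&(S>170);k,l,st,_=cv2.connectedComponentsWithStats(m.astype(np.uint8));print(st[1:][st[1:,4]>100])
plan(np.array([.5177,-.260,.195]),R,s,3)
```

```text
[ 0.51897412 -0.25865945  0.25877274] [-3.75736862e+01  2.32390087e+01  8.47888297e+01  8.40900538e-02
  7.19924423e+01 -6.20868384e+01] [0.910054   0.41448832 0.00106738]
[275.4 261.4]
[274.1 217.8]
[349.2 261.5]
[350.5 217.9]
[[ 321  200   27   63 1072]
 [ 273  218    8   44  288]
 [  14  321   63   34  284]]
[[-0.0003, -0.0006, 0.0213, 0.0004, -0.0003, 0.0005], [-0.0002, -0.0006, 0.0213, 0.0004, -0.0003, 0.0005], [-0.0002, -0.0006, 0.0213, 0.0004, -0.0003, 0.0005]]
```

View pics/w7.png

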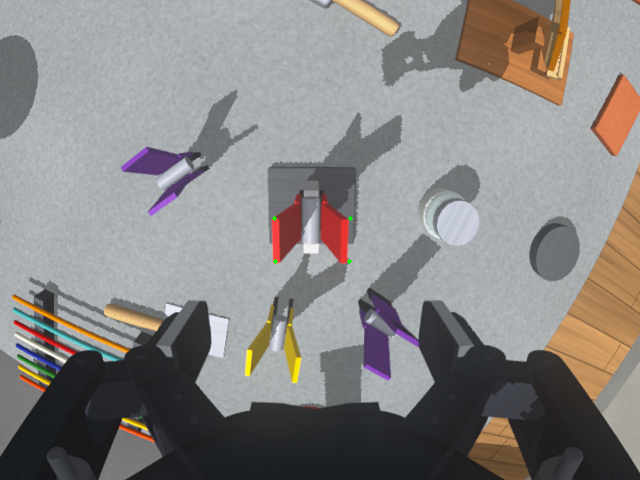

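The green dots I projected fall on the handle corners (274,218)–(350,261), so the clamp's pose is confirmed. Descend and squeeze.

carry_out:
  series:
    - [-0.0008,-0.001,0.04,0,0,0]
    - [0,-0.0008,0.04,0,0,0]
    - [0,0,0.03,0,0,0]
    - [0,0,0.018,0,0,0]
    - [0,0,0,0,0,0]
  gripper: 1
  force: 30

```text
time: 13.2
ee_pos: [0.5161, -0.2591, 0.1283]
orientation: [[-0.414, 0.91, -0.004], [0.91, 0.414, 0.005], [0.006, -0.002, -1.0]]
force: [-0.1, -0.3, 1.4]
gripper_width: 1.0
finger_force: 0.0
```

carry_out:
  series:
    - [0,0,0,0,0,0]
    - [0,0,0,0,0,0]
    - [0,0,0,0,0,0]
    - [0,0,0,0,0,0]
    - [0,0,0,0,0,0]
  gripper: 0.6

```text
time: 13.7
ee_pos: [0.5181, -0.2614, 0.1314]
orientation: [[-0.413, 0.911, 0.002], [0.911, 0.413, 0.0], [-0.0, 0.002, -1.0]]
force: [-0.8, 0.0, -0.9]
gripper_width: 0.602
finger_force: 3.8
```

Run:
```python
from h import *
from plant import r
s=r.get_state();print(s["ee_pos"],s["orientation"][:,1:],s["force"],s["gripper_width"],s["finger_force"])
```

```text
[ 0.51812346 -0.26138895  0.13137368] [[ 9.10769267e-01  1.55525682e-03]
 [ 4.12912685e-01  3.65905336e-04]
 [ 1.56756907e-03 -9.99998724e-01]] [-0.779226    0.01971232 -0.945414  ] 0.6018934638376519 3.7768371147103608
```

carry_out:
  series:
    - [0,0,0,0,0,0]
    - [0,0,0,0,0,0]
    - [0,0,0,0,0,0]
    - [0,0,0,0,0,0]
    - [0,0,0,0,0,0]
  gripper: 0.1
  force: 32

```text
time: 14.2
ee_pos: [0.5179, -0.2613, 0.1307]
orientation: [[-0.413, 0.911, 0.001], [0.911, 0.413, 0.001], [0.001, 0.001, -1.0]]
force: [-0.2, 0.6, -0.7]
gripper_width: 0.279
finger_force: 35.8
```

carry_out:
  series:
    - [0,0,0,0,0,0]
    - [0,0,0,0,0,0]

```text
time: 14.4
ee_pos: [0.5179, -0.2613, 0.1307]
orientation: [[-0.413, 0.911, 0.001], [0.911, 0.413, 0.001], [0.001, 0.001, -1.0]]
force: [-0.3, 0.1, -0.6]
gripper_width: 0.28
finger_force: 35.8
```

Fully open (about 24 mm across the handles) and firmly held. Lift straight up and check the clamp in the hand.

carry_out:
  series:
    - [0,0,-0.015,0,0,0]
    - [0,0,-0.03,0,0,0]
    - [0,0,-0.04,0,0,0]
    - [0,0,-0.045,0,0,0]
    - [0,0,-0.03,0,0,0]

```text
time: 14.9
ee_pos: [0.5186, -0.262, 0.2942]
orientation: [[-0.413, 0.911, 0.004], [0.911, 0.413, -0.002], [-0.003, 0.003, -1.0]]
force: [0.8, -0.4, -1.0]
gripper_width: 0.278
finger_force: 35.8
```

carry_out:
  series:
    - [0,0,0,0,0,0]
    - [0,0,0,0,0,0]
    - [0,0,0,0,0,0]

```text
time: 15.2
ee_pos: [0.5167, -0.2606, 0.289]
orientation: [[-0.413, 0.911, -0.002], [0.911, 0.413, 0.003], [0.004, -0.001, -1.0]]
force: [0.8, 0.1, -1.5]
gripper_width: 0.275
finger_force: 35.8
```

Run:
```python
from h import *
from plant import r
s=r.get_state();print(s["ee_pos"],s["force"],s["gripper_width"],s["finger_force"],s["time"])
R0=s["orientation"]
for n in("scene","side"):
    F=r.grab_frame(n);X=cloud(F);h,S,v=np.moveaxis(cv2.cvtColor(F["img"],cv2.COLOR_BGR2HSV),-1,0)
    q=(X-s["ee_pos"])@R0
    m=((h<6)|(h>172))&(S>110)&(abs(q)<[.05,.05,.1]).all(-1);Q=q[m];print(n,len(Q),[np.percentile(Q[:,i],[2,50,98]).round(4) for i in range(3)])
    for z in(-.03,0,.02,.04):
        T=Q[abs(Q[:,2]-z)<.006]
        if len(T)>3:print("   z",z,len(T),"x",np.percentile(T[:,0],[3,97]).round(4),"y",np.percentile(T[:,1],[3,97]).round(4))
    if n=="scene":a=F["img"][100:250,200:400]
    else:b=F["img"][200:350,260:460]
cv2.imwrite("pics/c8.png",np.hstack([cv2.resize(a,(400,300)),cv2.resize(b,(400,300))]))
Rc=np.stack([-ey,bx,-bz],1)  # y = +bx
print(np.linalg.det(Rc)); 
p=B+.000*bx+.001*ey+(.230)*bz;print(p)
plan(p,Rc,s)
```

```text
[ 0.51671758 -0.26063568  0.28904056] [ 0.83129051  0.08501766 -1.45859627] 0.27465542614846505 35.83234906196594 15.2
scene 663 [array([-0.013 ,  0.0082,  0.0199]), array([-0.019 ,  0.0111,  0.0182]), array([-0.0424,  0.012 ,  0.0612])]
   z -0.03 48 x [0.0031 0.0183] y [-0.0108  0.0137]
   z 0 81 x [-0.0109  0.0175] y [-0.0126  0.0132]
   z 0.02 85 x [-0.013   0.0185] y [-0.012   0.0128]
   z 0.04 70 x [-0.0122  0.0203] y [-0.0147  0.0171]
side 966 [array([-0.016 , -0.0044,  0.0182]), array([-0.022 , -0.0114,  0.0146]), array([-0.0433,  0.009 ,  0.0578])]
   z -0.03 82 x [-0.0144  0.0122] y [-0.0124  0.0125]
   z 0 122 x [-0.0143  0.0156] y [-0.0141  0.0123]
   z 0.02 118 x [-0.016   0.0175] y [-0.0156  0.0113]
   z 0.04 106 x [-0.0163  0.018 ] y [-0.021   0.0148]
-1.0
[0.58482206 0.02093859 0.23418584]Traceback (most recent call last):
  File "<stdin>", line 18, in <module>
  File "h.py", line 12, in plan
    R0=s["orientation"];p0=s["ee_pos"];w=Ro.from_matrix(R0.T@R).as_rotvec()
                                         ~~~~~~~~~~~~~~^^^^^^^^
  File "scipy/spatial/transform/_rotation.pyx", line 1143, in scipy.spatial.transform._rotation.Rotation.from_matrix
ValueError: Non-positive determinant (left-handed or null coordinate frame) in rotation matrix 0: [[-0.9728216  -0.19859032 -0.11907988]
 [-0.23152878  0.84209829  0.48709845]
 [-0.00354392 -0.50143031  0.86519078]].
```

View pics/c8.png

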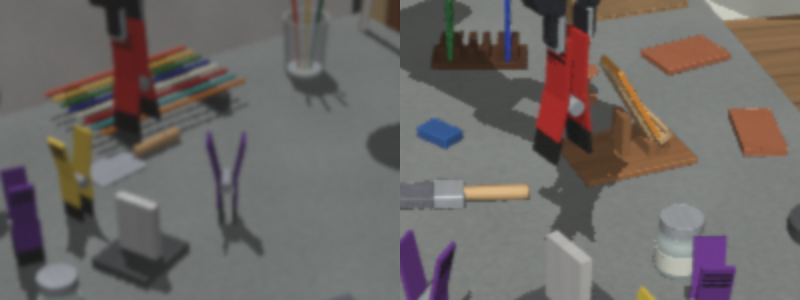

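The clamp hangs straight in the fingers: handles and jaws are symmetric about the tool axis (y about 0, x about +2 mm) and the pin is about 20 mm past the TCP. I fix the axis sign and plan to above the board.

```bash
cat >> h.py <<'E'
Rc=np.stack([ey,bx,-bz],1)
def repc(s): print("in back",(np.stack([bx,ey,bz])@(s["ee_pos"]-B)).round(4),"rot",Ro.from_matrix(s["orientation"].T@Rc).as_rotvec().round(4),"f",s["force"].round(1),round(s["gripper_width"],3),s["finger_force"],s["time"])
E
python3 - <<'E'
from h import *
from plant import r
plan(B-.001*ey+.245*bz,Rc,r.get_state(),9)
E
```

```text
[[0.0253, 0.0189, 0.0047, -0.0581, -0.0072, 0.0253], [0.0258, 0.018, 0.0056, -0.0581, -0.0072, 0.0253], [0.0263, 0.017, 0.0064, -0.0581, -0.0072, 0.0253], [0.0268, 0.0159, 0.0072, -0.0581, -0.0072, 0.0253], [0.0272, 0.0148, 0.0079, -0.0581, -0.0072, 0.0253]]
[[0.0277, 0.0136, 0.0085, -0.0581, -0.0072, 0.0253], [0.028, 0.0124, 0.0091, -0.0581, -0.0072, 0.0253], [0.0284, 0.0112, 0.0095, -0.0581, -0.0072, 0.0253], [0.0287, 0.0099, 0.01, -0.0581, -0.0072, 0.0253]]
```

carry_out:
  series:
    - [0.0253,0.0189,0.0047,-0.0581,-0.0072,0.0253]
    - [0.0258,0.018,0.0056,-0.0581,-0.0072,0.0253]
    - [0.0263,0.017,0.0064,-0.0581,-0.0072,0.0253]
    - [0.0268,0.0159,0.0072,-0.0581,-0.0072,0.0253]
    - [0.0272,0.0148,0.0079,-0.0581,-0.0072,0.0253]

```text
time: 15.8
ee_pos: [0.5512, -0.1057, 0.266]
orientation: [[-0.29, 0.915, 0.281], [0.957, 0.282, 0.07], [-0.015, 0.289, -0.957]]
force: [-0.7, -0.5, -1.9]
gripper_width: 0.28
finger_force: 35.9
```

carry_out:
  series:
    - [0.0277,0.0136,0.0085,-0.0581,-0.0072,0.0253]
    - [0.028,0.0124,0.0091,-0.0581,-0.0072,0.0253]
    - [0.0284,0.0112,0.0095,-0.0581,-0.0072,0.0253]
    - [0.0287,0.0099,0.01,-0.0581,-0.0072,0.0253]
    - [0,0,0,0,0,0]

```text
time: 16.3
ee_pos: [0.5746, 0.0208, 0.2449]
orientation: [[-0.195, 0.852, 0.486], [0.981, 0.168, 0.099], [0.003, 0.496, -0.868]]
force: [0.0, 0.3, -1.1]
gripper_width: 0.276
finger_force: 35.9
```

carry_out:
  series:
    - [0,0,0,0,0,0]
    - [0,0,0,0,0,0]
    - [0,0,0,0,0,0]
    - [0,0,0,0,0,0]

```text
time: 16.7
ee_pos: [0.5796, 0.0154, 0.2491]
orientation: [[-0.189, 0.848, 0.495], [0.982, 0.165, 0.092], [-0.003, 0.503, -0.864]]
force: [-0.3, 0.4, -1.3]
gripper_width: 0.279
finger_force: 35.9
```

Run:
```python
from h import *
from plant import r
s=r.get_state();repc(s);print(s["qpos"])
for n in("scene","side"):
    F=r.grab_frame(n);X=cloud(F);h,S,v=np.moveaxis(cv2.cvtColor(F["img"],cv2.COLOR_BGR2HSV),-1,0)
    q=(X-B)@np.stack([bx,ey,bz]).T
    m=((h<6)|(h>172))&(S>110)&(abs(q-[0,0,.23])<[.05,.05,.09]).all(-1);Q=q[m];print(n,len(Q),[np.percentile(Q[:,i],[2,50,98]).round(4) for i in range(3)])
    for z in(.28,.245,.225,.2):
        T=Q[abs(Q[:,2]-z)<.006]
        if len(T)>3:print("   z",z,len(T),"x",np.percentile(T[:,0],[3,97]).round(4),"y",np.percentile(T[:,1],[3,97]).round(4))
    m=(h>7)&(h<25)&(S>110)&(abs(q[...,1])<.045)&(abs(q[...,0]-.004)<.02)&(q[...,2]>.03)&(q[...,2]<.13);Q=q[m];print("  amber",[np.percentile(Q[:,i],[2,50,98]).round(4) for i in range(3)])
```

```text
in back [ 0.0021 -0.0035  0.246 ] rot [0.0036 0.0036 0.0002] f [-0.3  0.4 -1.3] 0.279 35.89976906776428 16.7
[-17.39788221  14.06436724 109.95951767  26.78604234  31.59368572
 -48.30450746]
scene 1017 [array([-0.0168,  0.0131,  0.02  ]), array([-0.018 ,  0.005 ,  0.0161]), array([0.1865, 0.2329, 0.2877])]
   z 0.28 65 x [-0.009  0.015] y [0.0028 0.0143]
   z 0.245 122 x [-0.0095  0.0152] y [-0.0143  0.0147]
   z 0.225 116 x [-0.0096  0.0158] y [-0.0168  0.016 ]
   z 0.2 145 x [-0.0162  0.0198] y [-0.0178  0.0162]
  amber [array([0.0007, 0.0069, 0.0098]), array([-0.0259,  0.0035,  0.0278]), array([0.0319, 0.0774, 0.1205])]
side 287 [array([-0.0192, -0.0057,  0.0172]), array([-0.021 , -0.0145,  0.01  ]), array([0.1879, 0.242 , 0.2898])]
   z 0.28 27 x [-0.0091  0.0146] y [-0.0202  0.0033]
   z 0.245 32 x [-0.0108  0.0141] y [-0.0187  0.0052]
   z 0.225 33 x [-0.0128  0.0136] y [-0.0215  0.0115]
   z 0.2 29 x [-0.0185  0.0172] y [-0.0206  0.0079]
  amber [array([-0.0147,  0.0036,  0.0088]), array([-0.0319, -0.0245,  0.02  ]), array([0.0313, 0.0892, 0.1229])]
```

The clamp is centred over the board (x 2.5 mm, y −0.5 mm) with its pin at z of about 222 mm. I descend 84 mm along the board.

carry_out:
  series:
    - [0.001,-0.002,0.008,0,0,0]
    - [0,0,0.015,0,0,0]
    - [0,0,0.015,0,0,0]
    - [0,0,0.015,0,0,0]
    - [0,0,0.012,0,0,0]

```text
time: 17.3
ee_pos: [0.6094, 0.0233, 0.1903]
orientation: [[-0.19, 0.849, 0.493], [0.982, 0.166, 0.094], [-0.002, 0.502, -0.865]]
force: [0.6, -0.3, -1.5]
gripper_width: 0.282
finger_force: 35.9
```

carry_out:
  series:
    - [0,0,0.012,0,0,0]
    - [0,0,0.007,0,0,0]
    - [0,0,0,0,0,0]
    - [0,0,0,0,0,0]
    - [0,0,0,0,0,0]

```text
time: 17.8
ee_pos: [0.6187, 0.0249, 0.1757]
orientation: [[-0.19, 0.848, 0.495], [0.982, 0.166, 0.093], [-0.003, 0.503, -0.864]]
force: [-0.1, -0.8, -1.2]
gripper_width: 0.279
finger_force: 35.9
```

Run:
```python
from h import *
from plant import r
s=r.get_state();repc(s)
for n in("scene","side"):
    F=r.grab_frame(n);X=cloud(F);h,S,v=np.moveaxis(cv2.cvtColor(F["img"],cv2.COLOR_BGR2HSV),-1,0)
    q=(X-B)@np.stack([bx,ey,bz]).T
    m=((h<6)|(h>172))&(S>110)&(abs(q-[0,0,.15])<[.05,.05,.09]).all(-1);Q=q[m];print(n,len(Q),[np.percentile(Q[:,i],[2,50,98]).round(4) for i in range(3)])
    if n=="scene":a=F["img"][200:350,200:400]
    else:b=F["img"][180:300,300:460]
cv2.imwrite("pics/c9.png",np.hstack([cv2.resize(a,(400,300)),cv2.resize(b,(400,300))]))
```

```text
in back [ 0.0002 -0.0016  0.1623] rot [0.0037 0.0028 0.0012] f [-0.1 -0.8 -1.2] 0.279 35.882488489151 17.8
scene 891 [array([-0.0156,  0.0114,  0.018 ]), array([-0.0155,  0.0068,  0.0181]), array([0.1033, 0.1526, 0.2043])]
side 250 [array([-0.0206, -0.0076,  0.016 ]), array([-0.0196, -0.0125,  0.0136]), array([0.1047, 0.1591, 0.2075])]
```

View pics/c9.png

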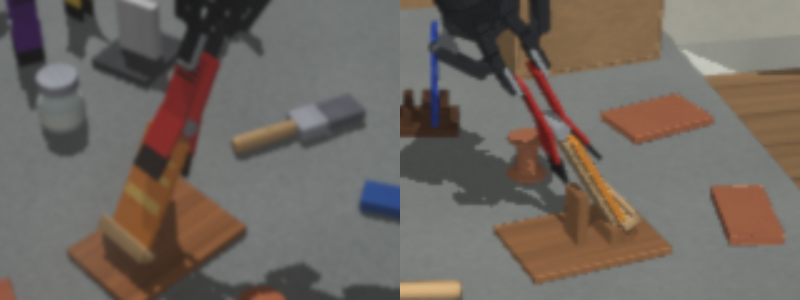

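The open jaws straddle panel and board with no contact. I close the clamp gently by opening the fingers in two steps.

carry_out:
  series:
    - [0,0,0,0,0,0]
    - [0,0,0,0,0,0]
    - [0,0,0,0,0,0]
    - [0,0,0,0,0,0]
    - [0,0,0,0,0,0]
  gripper: 0.55

```text
time: 18.4
ee_pos: [0.619, 0.0248, 0.1755]
orientation: [[-0.19, 0.848, 0.495], [0.982, 0.166, 0.093], [-0.003, 0.503, -0.864]]
force: [0.6, -0.1, 0.5]
gripper_width: 0.551
finger_force: 4.0
```

carry_out:
  series:
    - [0,0,0,0,0,0]
    - [0,0,0,0,0,0]
    - [0,0,0,0,0,0]
    - [0,0,0,0,0,0]
    - [0,0,0,0,0,0]
  gripper: 1

```text
time: 18.9
ee_pos: [0.6185, 0.025, 0.1751]
orientation: [[-0.191, 0.848, 0.494], [0.982, 0.166, 0.093], [-0.003, 0.502, -0.865]]
force: [0.1, -1.5, 0.5]
gripper_width: 0.997
finger_force: 0.0
```

carry_out:
  series:
    - [0,0,0,0,0,0]
    - [0,0,-0.015,0,0,0]
    - [0,0,-0.03,0,0,0]
    - [0,0,-0.035,0,0,0]
    - [0,0,-0.035,0,0,0]

```text
time: 19.4
ee_pos: [0.5609, 0.0142, 0.275]
orientation: [[-0.191, 0.849, 0.493], [0.982, 0.166, 0.094], [-0.002, 0.501, -0.865]]
force: [0.6, 0.6, 0.6]
gripper_width: 1.003
finger_force: 0.0
```

Run:
```python
from h import *
from plant import r
s=r.get_state();repc(s)
for n in("scene","side"):
    F=r.grab_frame(n);X=cloud(F);h,S,v=np.moveaxis(cv2.cvtColor(F["img"],cv2.COLOR_BGR2HSV),-1,0)
    q=(X-B)@np.stack([bx,ey,bz]).T
    m=((h<6)|(h>172))&(S>110)&(abs(q-[0,0,.15])<[.05,.05,.09]).all(-1);Q=q[m];print(n,len(Q),[np.percentile(Q[:,i],[2,50,98]).round(4) for i in range(3)])
    for z in(.195,.17,.14,.115):
        T=Q[abs(Q[:,2]-z)<.006]
        if len(T)>3:print("   z",z,len(T),"x",np.percentile(T[:,0],[3,97]).round(4),"y",np.percentile(T[:,1],[3,97]).round(4))
    m=(h>7)&(h<25)&(S>110)&(abs(q[...,1])<.045)&(abs(q[...,0]-.004)<.02)&(q[...,2]>.02)&(q[...,2]<.075);Q=q[m];A=np.c_[Q[:,1:],np.ones(len(Q))];print("  amber",[np.percentile(Q[:,i],[2,50,98]).round(4) for i in range(3)],np.linalg.lstsq(A,Q[:,0],rcond=None)[0])
```

```text
in back [-0.0011 -0.001   0.2778] rot [0.0017 0.0021 0.0009] f [0.6 0.6 0.6] 1.003 0.0 19.4
scene 1097 [array([-0.0214,  0.0139,  0.0266]), array([-0.0146,  0.0034,  0.0175]), array([0.108 , 0.1673, 0.208 ])]
   z 0.195 163 x [-0.0215  0.0263] y [-0.0132  0.0166]
   z 0.17 147 x [-0.0167  0.0208] y [-0.0128  0.0161]
   z 0.14 86 x [0.0113 0.0158] y [-0.0158  0.0186]
   z 0.115 87 x [-0.01    0.0159] y [-0.0157  0.0175]
  amber [array([0.0016, 0.007 , 0.0096]), array([-0.0257,  0.0036,  0.0278]), array([0.0212, 0.0476, 0.074 ])] [-0.03269269 -0.00314206  0.00693302]
side 239 [array([-0.0229,  0.0131,  0.027 ]), array([-0.0189, -0.0121,  0.0135]), array([0.1104, 0.1692, 0.2103])]
   z 0.195 28 x [-0.0211  0.026 ] y [-0.0173  0.0095]
   z 0.17 28 x [-0.0155  0.0193] y [-0.017   0.0053]
   z 0.14 19 x [-0.0124  0.0148] y [-0.0204  0.0092]
   z 0.115 19 x [-0.0122  0.0144] y [-0.0187  0.0081]
  amber [array([-0.015 ,  0.0028,  0.0089]), array([-0.0309, -0.0259,  0.0083]), array([0.0229, 0.0474, 0.0741])] [-0.62611722 -0.01626284 -0.01216843]
```

The clamp is shut on both: pin at about z 141 mm, centred, handles symmetric. Amber is still flat and the fingers are clear, so I hand in.

```bash
python3 -c "
from plant import r
print(r.hand_in())"
```

```text
the job is handed in; nothing more can be done
None
```

I handed the job in at about 19.5 s with the amber panel on the easel's ledge against the backboard and the red clamp shut over the middle of the top edge, but the hand-in call returned no verdict; the first grip slipped and tilted the panel in its slot before it dropped back upright.

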